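# Load a reagent loader and close it up

### The job

Load the chip loader for a run: put every green reagent cartridge into the open drawer, one to a lane, lying flat with its fin up, and slide the blue chip carrier edgewise into the slot of the chip stage until it is home against the red end stop. With the cartridges in, push the drawer fully shut; only when the drawer is shut and the carrier is home, slide the orange transport lock from the red mark to its end stop at the green mark. Do not disturb the bottle, tip box and beaker.

Things in the scene. Friction and masses are not known exactly. Their poses are not given: they have to be found in the camera images.
- cart1: reagent cartridge: green block 110 long (its x) x 38 wide (its y) x 30 mm tall, with a white upright grip fin centred on its top, 56 long (x) x 12 thick (y), from 30 to 68 mm above the underside. 130 g, either end may lead. Origin: centre of the underside, z up. May be absent (None).
- cart2: reagent cartridge: green block 110 long (its x) x 38 wide (its y) x 30 mm tall, with a white upright grip fin centred on its top, 56 long (x) x 12 thick (y), from 30 to 68 mm above the underside. 130 g, either end may lead. Origin: centre of the underside, z up. May be absent (None).
- cart3: reagent cartridge: green block 110 long (its x) x 38 wide (its y) x 30 mm tall, with a white upright grip fin centred on its top, 56 long (x) x 12 thick (y), from 30 to 68 mm above the underside. 130 g, either end may lead. Origin: centre of the underside, z up. May be absent (None).
- cart4: reagent cartridge: green block 110 long (its x) x 38 wide (its y) x 30 mm tall, with a white upright grip fin centred on its top, 56 long (x) x 12 thick (y), from 30 to 68 mm above the underside. 130 g, either end may lead. Origin: centre of the underside, z up. May be absent (None).
- chip: chip carrier: flat blue plate 100 (its x) x 70 (its y) x 6 mm with a white upright grip fin centred on it, 50 long (x) x 12 thick (y), from 6 to 58 mm above the underside. 90 g, either end may lead. Origin: centre of the underside, z up. It starts lying flat on the bench.
- stage: chip stage, fixed: base plate 6 mm thick with two aluminium rails whose lips overhang inwards, forming a slot along stage x, 100 mm long, 76 mm wide, its floor 6 mm above the bench. Origin: middle of the slot, at bench level, z up. The carrier slides in towards stage +x and is home, against the red end stop, when its origin is straight above the stage origin (6 mm up).
- stage_mouth (a point): middle of the slot's open mouth on the slot floor (stage x = -0.050, 6 mm above the bench), axes as stage. Slot 10 mm high here: lips from 16 to 22 mm above the bench, 56 mm clear between them for the fin. Two flared guides, 22 mm tall, reach 27 mm out from the mouth, 104 mm apart at their outer ends; the base plate begins 18 mm out.
- loader: loader module, fixed: grey box 260 deep (x) x 246 wide (y) x 100 mm tall. Front face, with the drawer bay, at local x = -0.13 towards the robot; lock slide on the roof just behind the front edge; dark hood with tilted screen on the roof from local x = +0.01 back, up to 60 mm above the roof. Origin: centre of the underside; x points the way the drawer shuts, z up.
- drawer (a joint): drawer opening in m: 0 fully shut, 0.14 fully open. Slides along loader x, 2 N friction, stays where it is left, no spring or catch. Starts 0.125 to 0.14 open, lanes reachable from above.
- drawer_handle (a point): centre of the drawer's steel bar handle, 58 mm above the bench: bar 10 thick (x) x 140 long (y) x 20 mm tall, its centre 24 mm in front of the blue drawer front (236 mm wide, top 78 mm above the bench). It moves with the drawer; axes as loader. The handle can be pushed on its front face.
- tray (a point): middle of the drawer's tray floor (12 mm above the bench), axes as loader, moves with the drawer. The tray has four lanes along loader x, each 131 mm long and 46 mm wide, between walls 4 mm thick whose tops are 30 mm above the tray floor.
- lane1 (a point): centre of the tray floor in lane 1 (lane 1 farthest to loader +y, lane 4 to -y; centres 50 mm apart), axes as loader, moves with the drawer
- lane2 (a point): centre of the tray floor in lane 2 (lane 1 farthest to loader +y, lane 4 to -y; centres 50 mm apart), axes as loader, moves with the drawer
- lane3 (a point): centre of the tray floor in lane 3 (lane 1 farthest to loader +y, lane 4 to -y; centres 50 mm apart), axes as loader, moves with the drawer
- lane4 (a point): centre of the tray floor in lane 4 (lane 1 farthest to loader +y, lane 4 to -y; centres 50 mm apart), axes as loader, moves with the drawer
- lock (a joint): travel of the transport lock slide in m: 0 at the red mark, 0.08 at its end stop at the green mark. Moves towards loader +y, 1.5 N friction, stays where it is left. Starts at 0 to 0.02. It does not block the drawer.
- lock_grip (a point): middle of the orange lock slide's grip, 127 mm above the bench: block 30 (x) x 16 (y, the sliding direction) x 26 mm tall (top 140 mm above the bench, foot 108 mm; roof of the loader at 100 mm). Axes as loader.
- bottle: bystander: white plastic bottle, 60 mm diameter, 150 mm tall, blue cap; origin at the centre of the underside
- tipbox: bystander: orange box of pipette tips, 120 x 85 x 64 mm; origin at the centre of the underside
- beaker: bystander: clear beaker, 70 mm diameter, 85 mm tall; origin at the centre of the underside
There are look-alikes about, which are no part of the job. Leave any black look-alike of the cart2 alone.

How it is judged:
By the outcome, as a careful person would: the job done as asked, in the order asked, and still so for the second after the job is handed in, with the robot touching nothing.
Of cart1, cart2, cart3, cart4 only 3 to 4 are there at a start; the rules pass over those that are not, and their reading is None.
At some moment in a run one of cart1, cart2, cart3, cart4, chip may be knocked a few centimetres aside while the robot is not near it.
It also fails if it takes over 210 s, if anything falls off the work surface, if the arm or the gripper's body presses on something with over 40 N, if the wrist force passes 120 N, or if a joint passes its speed limit or range.

### The arm

A 6-joint arm with a two-finger parallel gripper is mounted at the origin on the work surface. World frame = base frame: x ahead of the robot, y to its left, z up, the work surface at z = 0. Lengths are in mm, angles in rad, forces in N, time in s.
With the tool pointing down it reaches from about 350 to 875 mm from the base axis. Payload 15.5 kg.
Tool frame: the origin (TCP) lies midway between the tips of the shut fingers; the grasp point (between the pads) lies 19 mm behind it; z points along the fingers, y is the line along which they close (so a half turn about z gives the same grasp; the last joint's range is limited). The gripper opens to 85 mm and grips with 20 to 120 N. Pads are 22 mm wide; open, the fingers measure 114 mm over their backs; the gripper's body (76 mm by 85 mm) begins 54 mm behind the grasp point. The pads swing forward as they close: fully open they stand 13 mm farther back than shut.
Start: joints at [-1.292, 0.494, 1.345, -0, 1.302, -0.096], TCP at [228.223, -581.842, 205.077] pointing down, gripper open.
Joint ranges: [-2.91, 2.91], [-0.82, 2.16], [0.22, 2.67], [-1.22, 4.37], [0.12, 2.79], [-3.08, 3.08]. Speed limits (rad/s): [1.89, 1.89, 2.57, 3.01, 3.01, 3.01].

### API

Orientations are given as a unit quaternion [x, y, z, w].
In Python, from cell import move_pose, move_l, move_joints, ungrasp, grab, sleep, inverse_kinematics, grab_frame, calibration, Unreachable, close_job, read_clock, read_joint_pos, read_qvel, read_joint_torque, read_ee_pos, read_ee_rot, read_wrist_force, read_wrist_torque, read_finger_gap, read_gripper_force gives the robot as it stands. Calls block until the motion is done:
- move_pose(position, orientation): joint-space move of the TCP to a pose.
- move_l(position, rotation=None, speed=150): straight line of the TCP; rotation=None keeps the orientation; speed is the mean speed in mm/s.
- move_joints(angles): joint-space move.
- ungrasp() and grab(force=None): open the fingers fully, or close them until they stop; force is the grip in N (None keeps the last).
- sleep(seconds).
- inverse_kinematics(position, orientation): joint angles nearest the present ones, or None.
- grab_frame(name): name is "scene" or "side" or "wrist"; returns the picture (400x640x3 uint8, red, green, blue); there is no depth.
- calibration(name): a dict with "intrinsics" (3x3 intrinsics, pixels), "k1" (the pictures are not rectified: a ray, as slopes to the right and down, at radius r is drawn at 1 + k1 r^2 times it, then the intrinsics apply), "view" (4x4, takes a point from world to camera coordinates). Camera axes: x right, y up, looking along -z (the intrinsics and any distortion apply to the point x, -y, -z); pixel columns grow to the right and rows downward; lengths in mm; the calibration is good to about 2 mm. A picture is of the moment at which its call begins: read the wrist's pose just before it. calibration takes no time and is no camera call; for the wrist camera it gives the pose at the moment of the call.
A pose or a line that the arm cannot do raises Unreachable and nothing moves.
- close_job(): hands the job in; it is judged then, once.
Readings, each from a call of its own:
- read_clock(): time.
- read_joint_pos(): joint angles.
- read_qvel(): joint speeds.
- read_joint_torque(): joint torques, N m.
- read_ee_pos(): TCP position.
- read_ee_rot(): TCP orientation.
- read_wrist_force(): force on the tool from outside, world axes, zero at the start.
- read_wrist_torque(): the same for the moment, N m.
- read_finger_gap(): finger opening in mm.
- read_gripper_force(): force on a finger pad.
Only numpy, scipy, OpenCV 4.12 (cv2) and the standard library are available. Lean on these libraries where they do the work, as an engineer would, in place of code of your own. Each camera call takes 0.05 s, during which the arm holds its last target. There are 200 camera calls.

## Working session

There is one attempt and no reset: what is moved stays moved. The work goes in short steps, each a Python script; the robot and the scene stay as the last script left them, time stands still between calls to the robot, and variables do not carry over. Pictures are saved under pics/ and viewed, at most 19 in all, crops included, and the job is handed in when it is done.

```bash
mkdir -p pics; ls
python3 - <<'E'
from cell import *
import cv2
for n in("scene","side","wrist"):
    im=grab_frame(n); cv2.imwrite(f"pics/{n}0.png",im[:,:,::-1]); c=calibration(n); print(n,c)
print(read_clock(),read_ee_rot(),read_finger_gap())
E
```

```text
pics
scene {'intrinsics': array([[438.66728356,   0.        , 317.03375552],
       [  0.        , 438.66728356, 197.07698612],
       [  0.        ,   0.        ,   1.        ]]), 'k1': -0.05058416950690003, 'view': array([[ 7.65047692e-01,  6.43883165e-01,  1.07934787e-02,
        -4.35022039e+02],
       [-3.67894791e-01,  4.23245260e-01,  8.27959463e-01,
         1.22366953e+02],
       [ 5.28540871e-01, -6.37399341e-01,  5.60684072e-01,
        -1.67090799e+03],
       [ 0.00000000e+00,  0.00000000e+00,  0.00000000e+00,
         1.00000000e+00]])}
side {'intrinsics': array([[482.54857996,   0.        , 326.41985532],
       [  0.        , 482.54857996, 197.38813502],
       [  0.        ,   0.        ,   1.        ]]), 'k1': 0.01614611951267054, 'view': array([[-8.57324535e-01, -5.14688714e-01,  9.49571501e-03,
         5.01892321e+02],
       [ 3.34779737e-01, -5.43445168e-01,  7.69798595e-01,
        -2.65498396e+02],
       [-3.91046249e-01,  6.63146196e-01,  6.38216228e-01,
        -1.11257092e+03],
       [ 0.00000000e+00,  0.00000000e+00,  0.00000000e+00,
         1.00000000e+00]])}
wrist {'intrinsics': array([[346.03378646,   0.        , 315.5491106 ],
       [  0.        , 346.03378646, 197.29811906],
       [  0.        ,   0.        ,   1.        ]]), 'k1': -0.07126247632716116, 'view': array([[ 3.65072950e-01, -9.30977364e-01, -1.69977969e-03,
        -6.24361808e+02],
       [ 8.83662274e-01,  3.47092347e-01, -3.14114449e-01,
         4.13517596e+01],
       [ 2.93023422e-01,  1.13172657e-01,  9.49383602e-01,
        -3.80359959e+02],
       [ 0.00000000e+00,  0.00000000e+00,  0.00000000e+00,
         1.00000000e+00]])}
0.15 [ 9.82579535e-01  1.85842019e-01 -5.45427682e-05 -4.44491944e-04] 84.9293472518009
```

View pics/scene0.png

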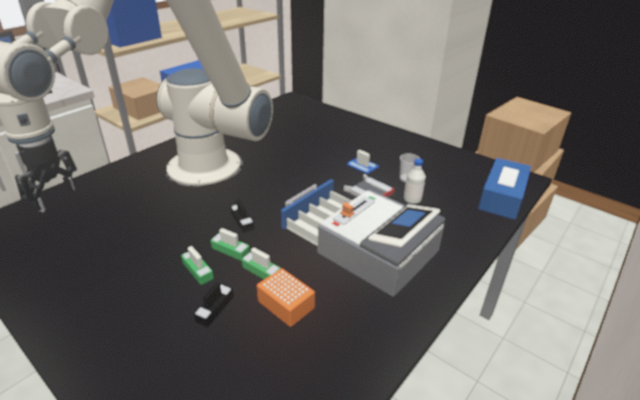

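View pics/side0.png

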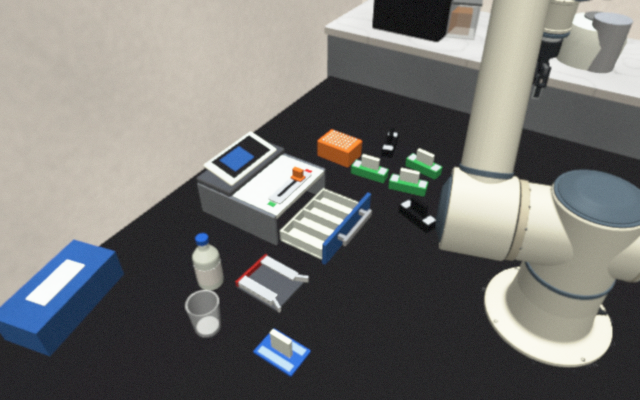

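Scene: green cartridges at (197,266), (230,245) and (262,265). Black look-alikes to leave alone are at (242,215) and (213,305). The chip is the blue plate with a fin at (363,162); other blue things are the drawer front (308,203), the bottle cap (418,162) and the bin (507,187). The stage is at (370,188), the loader at (380,238), and the lock is the orange grip at (347,210), as against the orange tip box at (286,295). The side view agrees: three carts, chip at (281,350), stage at (272,281).

```bash
cat > h.py <<'E'
from cell import *
import cv2, numpy as np
from scipy.spatial.transform import Rotation as R
def rays(c,px):
    px=np.atleast_2d(np.array(px,float)); K=c["intrinsics"]
    d=(px-[K[0,2],K[1,2]])/[K[0,0],K[1,1]]; s=d.copy()
    for _ in range(20): s=d/(1+c["k1"]*(s**2).sum(1,keepdims=True))
    dc=np.c_[s[:,0],-s[:,1],-np.ones(len(s))]; V=c["view"]
    return -V[:3,:3].T@V[:3,3], dc@V[:3,:3]
def plane(c,px,z):
    o,d=rays(c,px); return o+d*((z-o[2])/d[:,2])[:,None]
def proj(c,P):
    P=np.atleast_2d(P)@c["view"][:3,:3].T+c["view"][:3,3]
    s=np.c_[P[:,0],-P[:,1]]/-P[:,2:]; s=s*(1+c["k1"]*(s**2).sum(1,keepdims=True))
    K=c["intrinsics"]; return s*[K[0,0],K[1,1]]+[K[0,2],K[1,2]]
def tri(*cp):
    A=np.zeros((3,3));b=np.zeros(3)
    for c,p in cp:
        o,d=rays(c,p); d=d[0]/np.linalg.norm(d[0]); M=np.eye(3)-np.outer(d,d); A+=M;b+=M@o
    return np.linalg.solve(A,b)
def down(yaw):  # tool z down, tool x at world angle yaw
    c,s=np.cos(yaw),np.sin(yaw)
    return R.from_matrix(np.array([[c,s,0],[s,-c,0],[0,0,-1]])).as_quat()
def snap(name,fn=None):
    c=calibration(name); im=grab_frame(name)
    if fn: cv2.imwrite(f"pics/{fn}.png",im[:,:,::-1])
    return c,im
E
python3 - <<'E'
from h import *
S=calibration("scene");D=calibration("side")
print(np.round(plane(S,[(197,266),(230,245),(262,265),(242,215),(213,305),(363,165),(370,188),(286,300)],15)))
print(np.round(plane(D,[(424,168),(409,183),(370,172),(281,352),(272,281),(208,270),(204,315)],10)))
print("handle",tri((S,(301,196)),(D,(348,230))),"lock",tri((S,(347,210)),(D,(298,173))))
W=calibration("wrist");T=R.from_quat(read_ee_rot()).as_matrix();V=W["view"]
print("cam in tool",T.T@(-V[:3,:3].T@V[:3,3]-read_ee_pos()),"\naxes(cols x,y,look)\n",np.round(T.T@V[:3,:3].T@np.diag([1,1,-1]),2))
E
```

```text
[[ 452. -369.   15.]
 [ 452. -252.   15.]
 [ 583. -250.   15.]
 [ 369. -131.   15.]
 [ 595. -430.   15.]
 [ 475.  380.   15.]
 [ 586.  265.   15.]
 [ 720. -300.   15.]]
[[ 448. -370.   10.]
 [ 457. -273.   10.]
 [ 583. -261.   10.]
 [ 455.  404.   10.]
 [ 584.  257.   10.]
 [ 739.  310.   10.]
 [ 656.  416.   10.]]
handle [486.10820919  35.38045123  51.66477911] lock [687.48888144 -14.85034718 121.60580134]
cam in tool [ 8.01457533e+01  1.33564764e-01 -1.68386460e+02] 
axes(cols x,y,look)
 [[-0.    0.95 -0.31]
 [ 1.   -0.   -0.  ]
 [ 0.    0.31  0.95]]
```

```bash
python3 - <<'E'
from h import *
import pickle
out={}
for n,p in dict(A=(570,-290,330),C=(620,10,350),B=(560,310,330)).items():
    try: move_pose(p,down(0))
    except Unreachable as e: print(n,e); continue
    sleep(.3); out[n]=snap("wrist","w"+n)
pickle.dump(out,open("v.pkl","wb")); print(read_clock())
for n,(c,im) in out.items():
    hsv=cv2.cvtColor(im,cv2.COLOR_RGB2HSV)
    for col,lo,hi in(("green",(50,90,60),(85,255,255)),("blue",(100,110,60),(125,255,255)),("orange",(5,150,150),(20,255,255))):
        m=cv2.inRange(hsv,lo,hi)
        for k in cv2.findContours(m,cv2.RETR_EXTERNAL,cv2.CHAIN_APPROX_NONE)[0]:
            if cv2.contourArea(k)>60: print(n,col,cv2.contourArea(k),np.round(cv2.minAreaRect(k)[0]))
E
python3 -c "
import cv2,numpy as np
cv2.imwrite('pics/AB.png',np.vstack([cv2.resize(cv2.imread(f'pics/w{k}.png')[:,:],(480,300)) for k in 'AB']))"
```

```text
5.25
A green 1227.5 [370. 222.]
A green 1249.5 [292. 221.]
A green 2378.0 [291. 133.]
A blue 3001.0 [ 90. 195.]
A orange 544.5 [54. 56.]
A orange 5381.5 [324.  38.]
C green 1390.0 [544. 245.]
C green 1192.5 [480. 244.]
C green 1449.0 [493. 166.]
C green 170.0 [230.  96.]
C blue 1390.0 [ 85. 238.]
C blue 3360.5 [304. 222.]
C blue 678.0 [23. 76.]
C orange 582.5 [334.  98.]
C orange 5431.5 [552.  74.]
B green 205.0 [500.  43.]
B blue 1846.0 [257. 210.]
B blue 2885.0 [520. 188.]
B blue 350.0 [295.   8.]
B orange 295.0 [625.  48.]
B orange 187.0 [606.  49.]
```

View pics/AB.png

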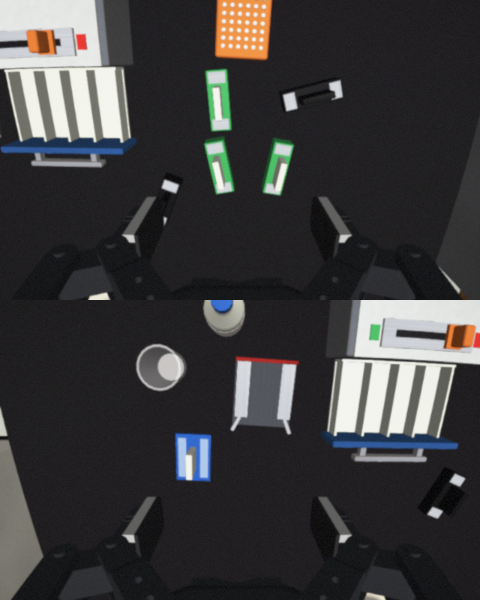

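View pics/wC.png

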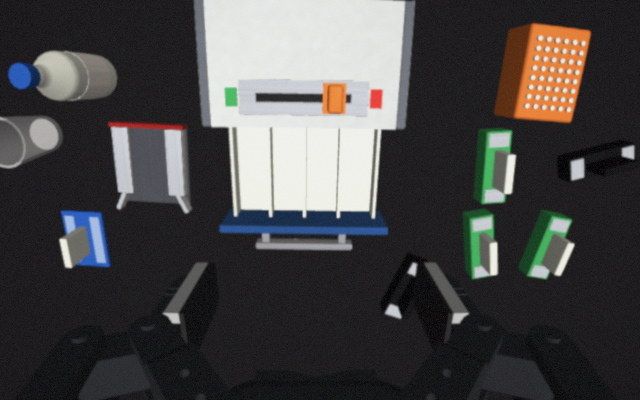

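View C shows the loader, nearly square to the world: roof front corners about (203,127) and (407,129), blue drawer front (220–387, 212–234), handle (257–352, 244), orange grip (334,98). The stage rails span (112–188, 123–212) with the red stop at the top. View A shows the carts at (291,133), (292,221) and (370,222).

```bash
cat >> h.py <<'E'
def mask(im,lo,hi): return cv2.inRange(cv2.cvtColor(im,cv2.COLOR_RGB2HSV),lo,hi)
def blobs(m,amin):
    return [k[:,0,:] for k in cv2.findContours(m,cv2.RETR_EXTERNAL,cv2.CHAIN_APPROX_NONE)[0] if cv2.contourArea(k)>amin]
def rect(P):  # centre, long, short, yaw of the long side
    b=cv2.boxPoints(cv2.minAreaRect(np.float32(P[:,:2]))); e=[b[1]-b[0],b[2]-b[1]]
    e.sort(key=np.linalg.norm); l=e[1]; yaw=np.arctan(l[1]/l[0]) if abs(l[0])>1e-6 else np.pi/2
    return b.mean(0),np.linalg.norm(l),np.linalg.norm(e[0]),yaw
GREEN=((50,90,60),(85,255,255)); BLUE=((100,110,60),(125,255,255)); ORANGE=((5,150,150),(20,255,255))
def carts(c,im): return [rect(plane(c,k,25)) for k in blobs(mask(im,*GREEN),600)]
E
python3 - <<'E'
from h import *
import pickle
v=pickle.load(open("v.pkl","rb"))
np.set_printoptions(precision=1,suppress=True)
for r in carts(*v["A"]): print("cart",r)
c,im=v["C"]
for k in blobs(mask(im,*BLUE),600): 
    if 200<k[:,0].mean()<400: print("front",rect(plane(c,k,78)), plane(c,[k[k[:,1]>k[:,1].max()-9][:,0].argmin() and k[k[:,0].argmin()],k[k[:,0].argmax()]],78))
print("roof corners",plane(c,[(203,127),(407,129)],100))
print("handle",plane(c,[(257,244),(352,244)],68))
print("lock",[rect(plane(c,k,140)) for k in blobs(mask(im,*ORANGE),200)][-1], plane(c,[(334,98)],140))
c,im=v["B"]
ch=[k for k in blobs(mask(im,*BLUE),600) if k[:,0].mean()<350][0]; print("chip",rect(plane(c,ch,6)))
m=mask(im,(0,0,150),(180,60,255))
for k in blobs(m,200):
    if 290<k[:,0].mean()<410: print("rail",k.mean(0),rect(plane(c,k,22)))
m=mask(im,(0,120,80),(6,255,255))|mask(im,(172,120,80),(180,255,255))
for k in blobs(m,50): print("red",k.mean(0),rect(plane(c,k,22)))
E
python3 -c "
import cv2,numpy as np
B=cv2.imread('pics/wB.png');C=cv2.imread('pics/wC.png')
a=cv2.resize(C[60:260,190:430],(720,600),interpolation=cv2.INTER_CUBIC)
cv2.imwrite('pics/Cz.png',a)"
```

```text
cart (array([ 452. , -369.9], dtype=float32), np.float32(119.53351), np.float32(44.530903), np.float32(-0.17950846))
cart (array([ 455. , -256.4], dtype=float32), np.float32(119.71639), np.float32(42.55014), np.float32(0.18395762))
cart (array([ 583.3, -257.5], dtype=float32), np.float32(113.44064), np.float32(40.835945), np.float32(0.066738024))Traceback (most recent call last):
  File "<stdin>", line 8, in <module>
  File "h.py", line 11, in plane
    o,d=rays(c,px); return o+d*((z-o[2])/d[:,2])[:,None]
        ~~~~^^^^^^
  File "h.py", line 5, in rays
    px=np.atleast_2d(np.array(px,float)); K=c["intrinsics"]
                     ~~~~~~~~^^^^^^^^^^
ValueError: setting an array element with a sequence. The requested array has an inhomogeneous shape after 1 dimensions. The detected shape was (2,) + inhomogeneous part.
```

View pics/Cz.png

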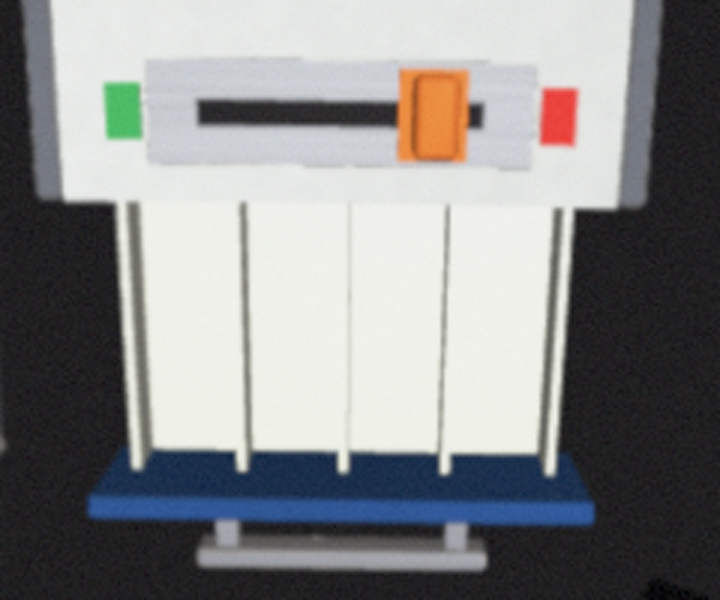

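The crop shows the roof's outer corners at full-image (203.3,126.7) and (406,129), the drawer front's top front edge from (219.3,232.7) to (388,234.7), five wall tops ending near row 217, and the orange grip centred at (336,98).

Run:
```python
from h import *
import pickle
v=pickle.load(open("v.pkl","rb"))
np.set_printoptions(precision=1,suppress=True)
c,im=v["C"]
z=lambda *p:[(190+a/3,60+b/3) for a,b in p]
def seg(n,P): d=P[-1]-P[0]; print(n,P[:,:2].tolist() and np.round(P[:,:2],1).tolist(),"mid",P[[0,-1]].mean(0)[:2],"len",np.linalg.norm(d),"yaw",np.round(np.arctan2(-d[0],d[1])if d[1]>0 else np.arctan2(d[0],-d[1]),4))
seg("roof",plane(c,z((40,200),(648,208)),100))
seg("front",plane(c,z((88,518),(594,524)),78))
seg("handle front top",plane(c,z((197,569),(487,569)),68))
seg("handle back top",plane(c,z((197,540),(487,540)),68))
seg("walls",plane(c,z((137,470),(242,471),(343,472),(444,474),(550,475)),42))
seg("marks",plane(c,z((123,111),(559,117)),100))
print("lock",plane(c,z((414,118),(464,118)),140))
c,im=v["B"]
ch=[k for k in blobs(mask(im,*BLUE),600) if k[:,0].mean()<350][0]; print("chip",rect(plane(c,ch,6)))
m=mask(im,(0,0,130),(180,70,255))
for k in blobs(m,150):
    if 290<k[:,0].mean()<410: print("rail",k.mean(0),rect(plane(c,k,22)))
m=mask(im,(0,120,60),(6,255,255))|mask(im,(172,120,60),(180,255,255))
for k in blobs(m,30): print("red",k.mean(0),rect(plane(c,k,22)))
cv2.imwrite("pics/Bz.png",cv2.resize(im[60:260,220:420,::-1],(600,600),interpolation=cv2.INTER_CUBIC))
```

```text
roof [[651.5, 144.3], [647.8, -99.8]] mid [649.6  22.3] len 244.16955716507073 yaw -0.0151
front [[502.5, 143.7], [499.3, -91.8]] mid [500.9  25.9] len 235.53424731562666 yaw -0.0134
handle front top [[471.2, 96.1], [471.2, -43.9]] mid [471.2  26.1] len 140.00189850861773 yaw -0.0001
handle back top [[486.6, 95.2], [486.6, -43.4]] mid [486.6  25.9] len 138.56573703406514 yaw -0.0003
walls [[512.3, 127.8], [511.8, 75.7], [511.3, 25.9], [510.1, -23.9], [509.5, -76.4]] mid [510.9  25.7] len 204.24048717252617 yaw -0.0137
marks [[685.7, 108.3], [683.0, -62.2]] mid [684.4  23. ] len 170.47649430868935 yaw -0.0159
lock [[684.2  -4.1 140. ]
 [684.2 -21.8 140. ]]
chip (array([457. , 398.1], dtype=float32), np.float32(104.09981), np.float32(73.3295), np.float32(-0.05131677))
rail [381.6 129.4] (array([575.6, 220. ], dtype=float32), np.float32(127.306526), np.float32(28.132864), np.float32(-0.022374924))
rail [321.5 124.9] (array([580.5, 300.4], dtype=float32), np.float32(128.22511), np.float32(28.108648), np.float32(-0.09448324))
rail [299.1  17.6] (array([719.4, 330.5], dtype=float32), np.float32(66.746155), np.float32(44.889816), np.float32(1.5653975))
red [356.  80.] (array([645.2, 255.6], dtype=float32), np.float32(111.70323), np.float32(7.615057), np.float32(1.5075943))
red [635.9  54. ] (array([ 691. , -132.3], dtype=float32), np.float32(26.63434), np.float32(12.888544), np.float32(0.22162431))
```

View pics/Bz.png

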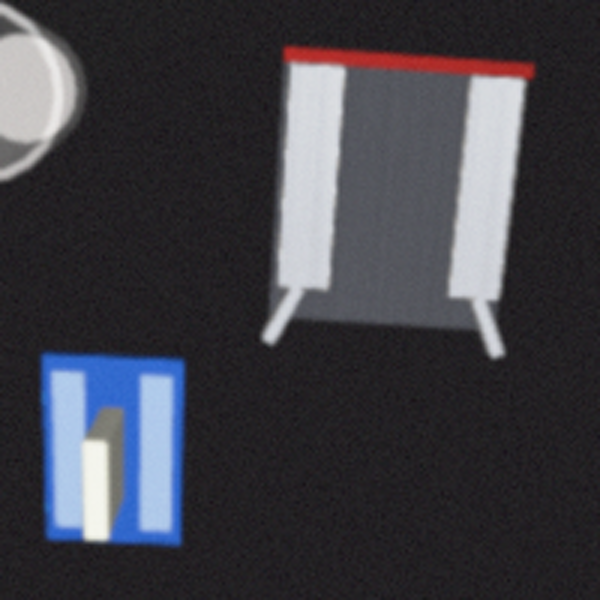

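```bash
cat >> h.py <<'E'
LY=-0.0145
def lane(i):  # centre of lane i at fully measured drawer opening
    x=np.array([np.cos(LY),np.sin(LY)]); y=np.array([-x[1],x[0]])
    return np.array([576.5,24.8])+y*(75-50*(i-1))
def find(xy,fn=None):
    "look from a hover near xy; return centre, yaw of the green cart nearest"
    move_pose([xy[0]+20,xy[1],200],down(0)); sleep(.2)
    c,im=snap("wrist",fn); r=min(carts(c,im),key=lambda r:np.hypot(*(r[0]-xy)))
    print("cart",r); return r[0],r[3]
def pick(p,yaw,z,hi=150,force=40):
    move_pose([*p,hi],down(yaw)); move_l([*p,z],speed=120); grab(force)
    print("gap",read_finger_gap(),read_gripper_force(),read_wrist_force())
def place(p,yaw,z,hi=150):
    move_pose([*p,hi],down(yaw)); move_l([*p,z+25],speed=150); print("pre",np.round(read_wrist_force(),1))
    move_l([*p,z],speed=50); f=read_wrist_force(); print("down",np.round(f,1),np.round(read_ee_pos(),1))
def lift(z): 
    p=read_ee_pos(); move_l([p[0],p[1],z])
E
python3 - <<'E'
from h import *
import pickle
np.set_printoptions(precision=1,suppress=True)
c,im=pickle.load(open("v.pkl","rb"))["B"]
z=lambda *p:[(220+a/3,60+b/3) for a,b in p]
P=plane(c,z((345,67),(470,77),(328,290),(450,297)),22)[:,:2]; print("inner lips",P)
P2=plane(c,z((290,65),(525,79),(278,288),(498,299)),22)[:,:2]; print("outer",P2)
for Q in(P,P2):
    a,b=(Q[0]+Q[1])/2,(Q[2]+Q[3])/2; d=a-b; print("stage mid",(a+b)/2,"len",np.hypot(*d),"yaw",np.arctan2(d[1],d[0]).round(4))
p,yaw=find(np.array([583,-257]),"c1"); pick(p,yaw,36); lift(200)
print("gap",read_finger_gap()); place(lane(4),LY,49,200)
print(read_clock())
c,im=snap("wrist","c1b")
E
```

```text
inner lips [[642.2 283.5]
 [638.2 228.3]
 [542.6 290. ]
 [539.3 232.9]]
outer [[643.1 307.7]
 [637.6 203.9]
 [543.6 313.3]
 [538.4 210.3]]
stage mid [590.6 258.7] len 99.38969624158686 yaw -0.0554
stage mid [590.7 258.8] len 99.4844687131396 yaw -0.0603
cart (array([ 584.1, -257.6], dtype=float32), np.float32(115.36147), np.float32(39.903366), np.float32(0.06647409))
gap 10.588759361788625 39.78925824165344 [-2.   1.1  4.4]
gap 10.363465162140669
pre [ 0.4  0.7 -1.4]
down [ 0.8 -0.5 -1.3] [575.2 -50.1  48.6]
13.4083
```

View pics/c1b.png

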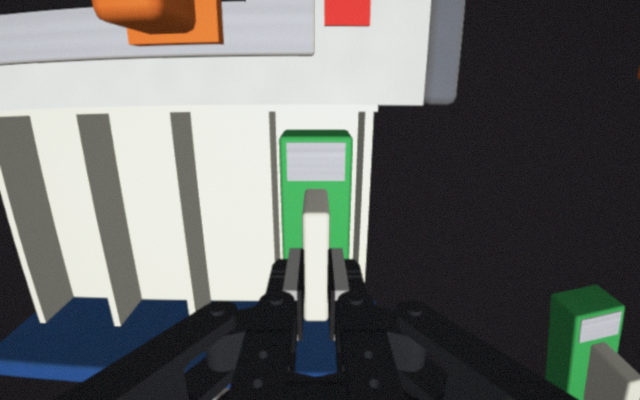

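The cartridge sits centred in lane 4, body at (316,200) between walls at 275 and 362. I'll release it, take the second to lane 2, and the third to lane 1 gripped lengthwise so the opening fingers clear the neighbouring fin.

Run:
```python
from h import *
np.set_printoptions(precision=1,suppress=True)
ungrasp(); lift(150)
p,yaw=find(np.array([455,-256])); pick(p,yaw,36); lift(200)
print("gap",read_finger_gap()); place(lane(2),LY,48.5,200); ungrasp(); lift(150)
p,yaw=find(np.array([452,-370])); pick(p,yaw,36)      # centre it across, then regrip lengthwise
ungrasp(); lift(110)
sleep(.2); c,im=snap("wrist","c3"); print([ (r[0],r[3]) for r in carts(c,im)])
# white fin top outline at z=68
for k in blobs(mask(im,(0,0,170),(180,60,255)),150): print(k.mean(0),rect(plane(c,k,68)))
print(p,yaw,read_clock())
```

```text
cart (array([ 453.9, -256.1], dtype=float32), np.float32(115.64966), np.float32(39.96661), np.float32(0.18472317))
gap 10.496149373655966 40.141847133636475 [-1.3 -0.5  5.2]
gap 10.4710503147108
pre [-0.7  0.7 -0.8]
down [-0.  -0.7  0.9] [577.   49.8  48.2]
cart (array([ 450.9, -370.8], dtype=float32), np.float32(115.63501), np.float32(39.95306), np.float32(-0.17979613))
gap 10.20876572445311 40.18440842628479 [-0.4  1.   3.9]
[(array([ 450.6, -370.6], dtype=float32), np.float32(-0.17976764))]
[ 76.  277.1] (array([ 431.9, -190.9], dtype=float32), np.float32(27.422205), np.float32(19.389462), np.float32(1.1777915))
[446.7 292.5] (array([ 374.5, -453.2], dtype=float32), np.float32(60.761936), np.float32(14.916894), np.float32(0.2930349))
[184.5 292.3] (array([ 408.4, -266.4], dtype=float32), np.float32(60.533543), np.float32(14.9413805), np.float32(-0.65403324))
[315.8 188.3] (array([ 463. , -372.9], dtype=float32), np.float32(90.86234), np.float32(29.592539), np.float32(-0.1842462))
[306.3  10.4] (array([ 570.2, -387.7], dtype=float32), np.float32(18.55849), np.float32(16.517567), np.float32(-1.31473))
[ 450.9 -370.8] -0.17979613 29.5167
```

Run:
```python
from h import *
np.set_printoptions(precision=1,suppress=True)
p=np.array([450.9,-370.8]); h=np.pi/2
pick(p,-.1798+h,38,110); print(read_ee_pos()); lift(200)
print("gap",read_finger_gap()); place(lane(1),LY+h,50,200)
print(read_clock()); snap("wrist","c3b")
```

```text
gap 0.2592774195943576 23.908340334892273 [-4.8  1.9 48.9]
[ 452.8 -373.    41.6]
gap -0.4086204615036417
pre [ 1.1 -0.   0.8]
down [-0.  -0.3  0.2] [577.5  99.8  49.9]
37.1667
```

View pics/c3b.png

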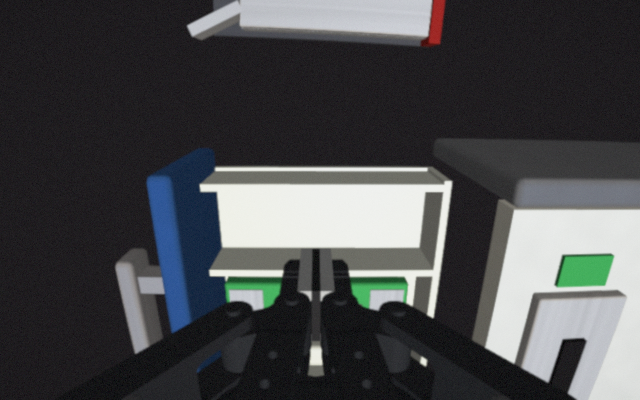

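The grip was empty: the fingers came together with nothing between them. Lane 1 at (325,220) is vacant and lane 2's cartridge is at (315,290). I'll look for the third cartridge again.

Run:
```python
from h import *
np.set_printoptions(precision=1,suppress=True)
lift(200); ungrasp()
p,yaw=find(np.array([452,-370]),"c3c"); print(read_clock())
```

```text
cart (array([ 451.3, -371.5], dtype=float32), np.float32(115.61094), np.float32(39.8658), np.float32(-0.1793704))
41.1583
```

View pics/c3c.png

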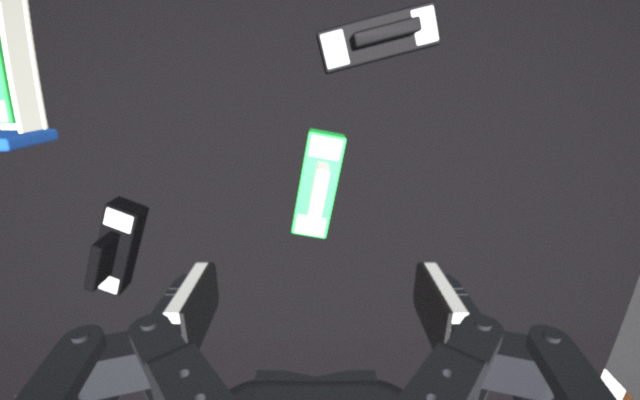

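The third cartridge hasn't moved (320,185). I'll retry the lengthwise grip and check the straddle before closing.

Run:
```python
from h import *
np.set_printoptions(precision=2,suppress=True)
p=np.array([451.3,-371.3]); h=np.pi/2; y=-.1794+h
move_pose([*p,110],down(y)); print(read_ee_pos(),R.from_quat(read_ee_rot()).as_matrix()[:,1],read_finger_gap())
move_l([*p,48],speed=120); print(read_ee_pos(),read_wrist_force(),read_finger_gap())
snap("wrist","c3d"); print(read_clock())
```

```text
[ 451.5  -371.41  110.23] [ 0.98 -0.18  0.  ] 85.86184571288192
[ 451.55 -371.53   48.46] [-0.47  0.65  0.49] 85.43105338777059
43.2
```

View pics/c3d.png

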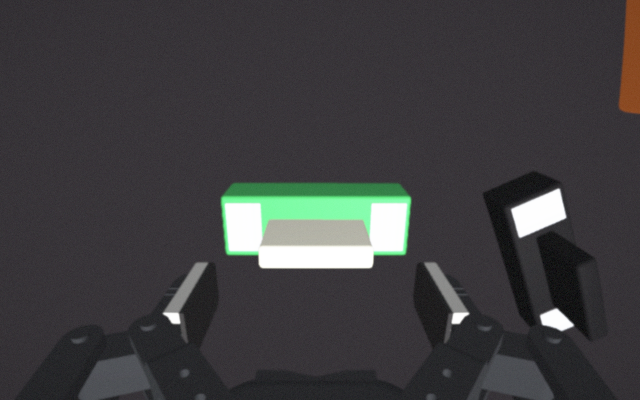

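Run:
```python
from h import *
np.set_printoptions(precision=1,suppress=True)
c=calibration("wrist")
print("fin top",plane(c,[(261,257),(372,257),(316,257)],68)); print("body top",plane(c,[(224,197),(408,197),(224,253),(408,253)],30))
print("tcp",read_ee_pos()); print("tips",proj(c,[read_ee_pos()+[0,0,d] for d in(0,13)]))
T=R.from_quat(read_ee_rot()).as_matrix()
for s in(-1,1): print(proj(c,[read_ee_pos()+T@[x,s*42.5,-13] for x in(-11,11)]))
```

```text
fin top [[ 425.5 -366.3   68. ]
 [ 478.3 -375.9   68. ]
 [ 451.6 -371.    68. ]]
body top [[ 403.1 -343.9   30. ]
 [ 506.7 -362.7   30. ]
 [ 393.7 -378.5   30. ]
 [ 503.4 -398.4   30. ]]
tcp [ 451.7 -371.7   48.8]
tips [[316.3 241. ]
 [316.4 252.3]]
[[233.5 271.2]
 [229.9 231.9]]
[[399.2 271.3]
 [402.8 232. ]]
```

Run:
```python
from h import *
np.set_printoptions(precision=1,suppress=True)
p=np.array([451.3,-371.3])
move_l([*p,36],speed=100); print(read_ee_pos(),read_wrist_force()); _,a=snap("wrist")
grab(20); print(read_ee_pos(),read_wrist_force(),read_finger_gap(),read_gripper_force()); _,b=snap("wrist")
cv2.imwrite("pics/x2.png",np.vstack([i[150:400,100:540,::-1] for i in(a,b)]))
```

```text
[ 451.2 -371.2   36.2] [1.1 0.5 0.5]
[ 451.5 -371.5   36.7] [-1.1  0.7  8. ] 54.044616945466885 19.523736834526062
```

View pics/x2.png

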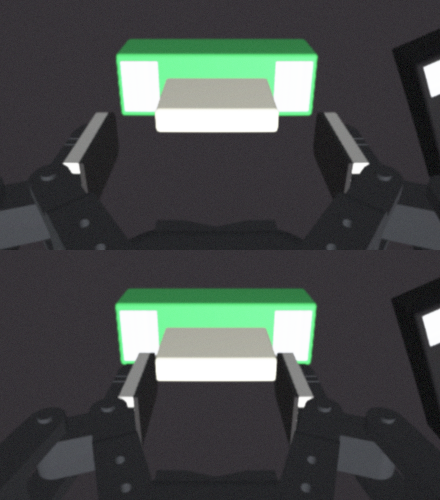

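Top: the fingers straddle the fin evenly. Bottom: they hold its ends, with a gap of 54, but only shallowly. I'll regrip lower before lifting.

Run:
```python
from h import *
np.set_printoptions(precision=1,suppress=True)
p=np.array([451.3,-371.3])
ungrasp(); move_l([*p,31.5],speed=50); grab(25); print(read_ee_pos(),read_wrist_force(),read_finger_gap(),read_gripper_force())
move_l([*p,60],speed=50); print(read_finger_gap(),read_wrist_force()); sleep(.3); print(read_finger_gap())
c,im=snap("wrist","x3"); print(read_clock())
```

```text
[ 451.4 -371.4   31.8] [-0.9  1.9  4.9] 54.9561573849021 25.815417766571045
54.76564134208673 [-0.4  0.6 -1.7]
54.71108919212486
46.1083
```

View pics/x3.png

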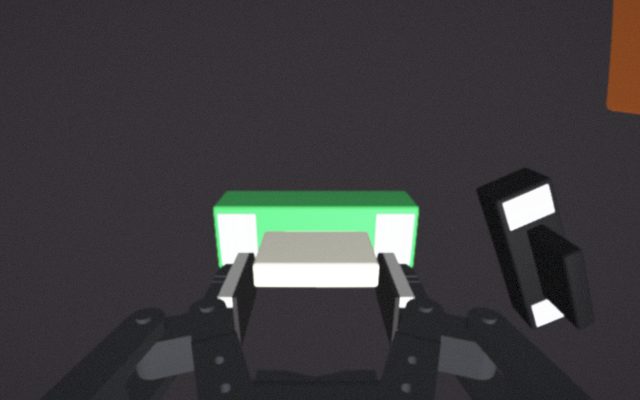

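The cartridge hangs level between the pads, fin top at (316,272). On to lane 1.

Run:
```python
from h import *
np.set_printoptions(precision=1,suppress=True)
h=np.pi/2
move_l([451.3,-371.3,190],speed=120); place(lane(1),LY+h,44.3,190); print("gap",read_finger_gap())
ungrasp(); lift(150)
move_pose([620,10,330],down(0)); sleep(.3); snap("wrist","t1"); print(read_clock())
```

```text
pre [ 0.  -0.   0.4]
down [-0.1 -0.3 -1.8] [577.5  99.8  43.8]
gap 54.72485961437278
53.6667
```

View pics/t1.png

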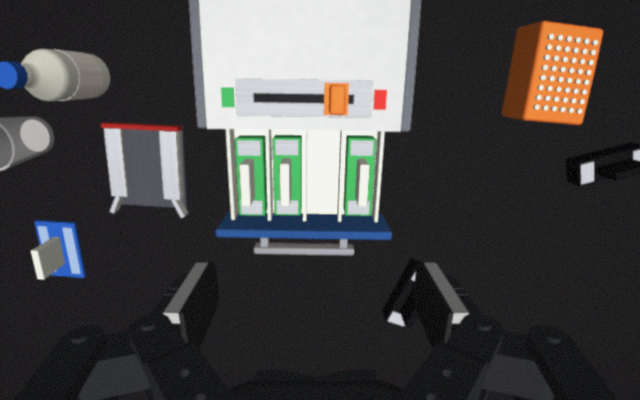

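All three cartridges lie flat, fins up, in lanes 1, 2 and 4 (251, 287 and 360 px across, row 175). The chip seems to have shifted, now at (59,250), so I'll find it afresh.

Run:
```python
from h import *
np.set_printoptions(precision=1,suppress=True)
move_pose([475,380,200],down(0)); sleep(.2); c,im=snap("wrist","k1")
r=[rect(plane(c,k,6)) for k in blobs(mask(im,*BLUE),1500)]; print(r)
r=min(r,key=lambda r:np.hypot(*(r[0]-[455,400]))); p,yaw=r[0],r[3]; assert 60<r[2]<80 and 92<r[1]<112
pick(p,yaw,30,120); lift(90)
c,im=snap("wrist"); print("gap",read_finger_gap())
S=np.array([590.7,258.8]); sy=-.058; u=np.array([np.cos(sy),np.sin(sy)])
move_pose([*(S-120*u),90],down(sy)); move_l([*(S-120*u),38.3],speed=100); sleep(.2)
print(read_wrist_force(),read_ee_pos(),read_clock()); snap("wrist","k2")
```

```text
[(array([445.5, 434.7], dtype=float32), np.float32(102.65275), np.float32(72.232735), np.float32(-0.048352156)), (array([502.5,  76.7], dtype=float32), np.float32(130.80624), np.float32(22.32858), np.float32(1.5474765))]
gap 9.617618028095285 39.16312873363495 [-0.8 -0.1  4. ]
gap 9.622969815735843
[-0.1  0.8 -0.9] [471.3 266.   38.9] 59.7333
```

View pics/k2.png

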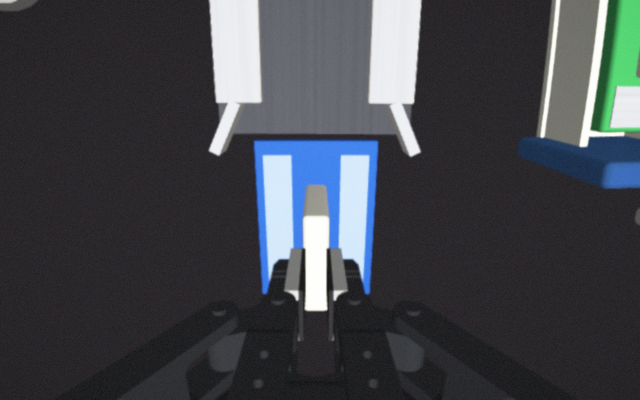

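The carrier (255–378 px, centre 316.5) lines up with the slot lips (261–371, centre 316). Slide in with force checks.

Run:
```python
from h import *
np.set_printoptions(precision=1,suppress=True)
S=np.array([590.7,258.8]); sy=-.058; u=np.array([np.cos(sy),np.sin(sy)]); n=np.array([-u[1],u[0]])
d=-120
while d<8:
    d+=6 if d<-12 else 1.5
    move_l([*(S+d*u),38.3],speed=40 if d<-12 else 15); f=read_wrist_force(); a=f[:2]@u; b=f[:2]@n
    if d>-12 or abs(a)>3 or abs(b)>3 or abs(f[2])>4: print(d,np.array([a,b,f[2]]),((read_ee_pos()[:2]-S)@u).round(1))
    if a<-9 or abs(b)>15: break
print(read_finger_gap(),read_clock()); snap("wrist","k3")
```

```text
-10.5 [ 0.  -1.  -1.5] -10.4
-9.0 [ 0.3 -0.4 -1.4] -8.9
-7.5 [-0.5 -0.4 -1.1] -7.4
-6.0 [-0.3  0.3 -0. ] -5.9
-4.5 [ 0.5 -0.1 -1.2] -4.4
-3.0 [ 0.6  0.1 -0.8] -2.9
-1.5 [-0.1 -0.4 -0.4] -1.4
0.0 [ 0.9  0.  -0.4] 0.1
1.5 [ 0.4 -0.9 -0.6] 1.6
3.0 [-1.  -0.2 -0.8] 2.9
4.5 [-5.4 -1.   1.9] 3.9
6.0 [-12.7   0.4   8. ] 4.0
9.259987346553642 68.4333
```

View pics/k3.png

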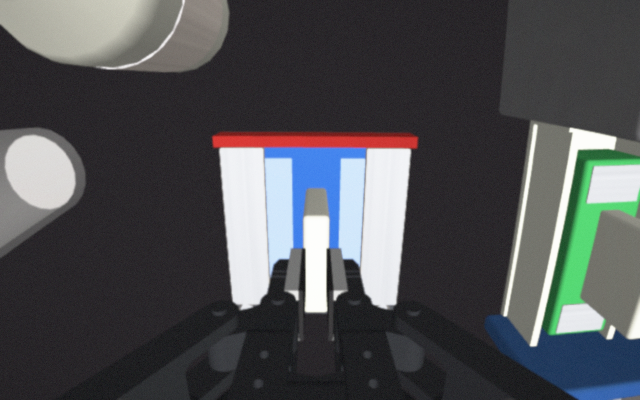

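Home: the carrier's leading edge is against the red stop (315,140), and the force rose to 12.7 N. Release it, check, then shut the drawer.

Run:
```python
from h import *
np.set_printoptions(precision=1,suppress=True)
S=np.array([590.7,258.8]); sy=-.058; us=np.array([np.cos(sy),np.sin(sy)])
move_l([*(S+4.5*us),36.6],speed=20); ungrasp(); lift(150); sleep(.2); c,im=snap("wrist","k4")
for k in blobs(mask(im,*BLUE),800): print("blue",rect(plane(c,k,12)))
print("fin", [ (k.mean(0),rect(plane(c,k,64))) for k in blobs(mask(im,(0,0,150),(180,60,255)),200)])
u=np.array([np.cos(LY),np.sin(LY)]); H=np.array([471.2,26.2])
grab(40); move_pose([*(H-45*u),150],down(LY)); move_l([*(H-45*u),54],speed=150)
d=-45; log=[]
while d<150:
    d+=5 if d<95 else 2
    move_l([*(H+d*u),54],speed=60 if d<95 else 30); f=read_wrist_force(); a=f[:2]@u; log.append((d,round(a,1)))
    if a<-16 : break
print(log[::4],log[-4:],read_ee_pos(),read_wrist_force(),read_clock()); snap("wrist","d1")
```

```text
blue (array([484.5,  26.1], dtype=float32), np.float32(237.00113), np.float32(57.553307), np.float32(1.5381026))
blue (array([591.4, 259.2], dtype=float32), np.float32(97.7958), np.float32(56.360588), np.float32(-0.06297669))
blue (array([736.2, 385.5], dtype=float32), np.float32(57.45939), np.float32(27.810396), np.float32(1.4710789))
fin [(array([573.7, 301.9]), (array([476.9,  26.9], dtype=float32), np.float32(132.3118), np.float32(8.061367), np.float32(1.556533))), (array([493.1, 240.9]), (array([545.9, 112.5], dtype=float32), np.float32(28.384428), np.float32(18.834986), np.float32(1.55272))), (array([547.6, 236.2]), (array([546.4,  66.2], dtype=float32), np.float32(28.071571), np.float32(18.627409), np.float32(1.561399))), (array([315.3, 194. ]), (array([592.9, 258.3], dtype=float32), np.float32(48.618996), np.float32(11.584443), np.float32(-0.064951144))), (array([629. , 201.5]), (array([570.6,  -1.8], dtype=float32), np.float32(88.34298), np.float32(4.748284), np.float32(-0.014270953))), (array([507.7, 145.8]), (array([623.1, 111.4], dtype=float32), np.float32(28.231892), np.
[... 776 characters left out ...]
loat32), np.float32(198.3949), np.float32(134.22491), np.float32(-0.0027118921))), (array([196. ,  34.5]), (array([712.6, 331.3], dtype=float32), np.float32(63.863533), np.float32(41.158684), np.float32(-1.0219244)))]
[(-40, np.float64(-0.5)), (-20, np.float64(-1.4)), (0, np.float64(-0.5)), (20, np.float64(0.5)), (40, np.float64(0.7)), (60, np.float64(-0.8)), (80, np.float64(-0.1)), (97, np.float64(0.7)), (105, np.float64(-0.9)), (113, np.float64(-0.8)), (121, np.float64(-0.5)), (129, np.float64(0.4)), (137, np.float64(0.0)), (145, np.float64(-0.0))] [(145, np.float64(-0.0)), (147, np.float64(-0.3)), (149, np.float64(0.5)), (151, np.float64(0.4))] [622.3  24.   54. ] [ 0.4 -0.2  1. ] 87.3583
```

View pics/d1.png

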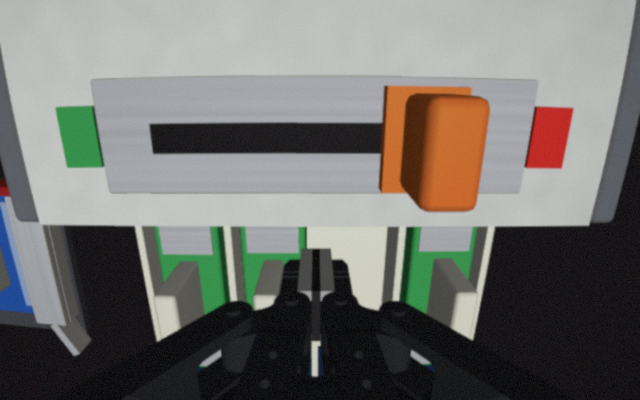

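The shut fingers passed over the drawer front and now stand over empty lane 3 (316,270); the drawer is still open and the cartridges are undisturbed. So the real shut tips sit about 26 mm above the nominal TCP, which also explains the missed lengthwise grip. I'll back out and push lower.

```bash
python3 - <<'E'
from h import *
np.set_printoptions(precision=1,suppress=True)
lift(150); u=np.array([np.cos(LY),np.sin(LY)]); H=np.array([471.2,26.2])
move_pose([*(H-50*u),150],down(LY)); print("gap",read_finger_gap()); move_l([*(H-50*u),30],speed=150); 
d=-50; log=[]
while d<133:
    d+=5 if d<95 else 2
    move_l([*(H+d*u),30],speed=60 if d<95 else 30); f=read_wrist_force(); a=f[:2]@u; log.append((d,float(round(a,1))))
    if a<-16 or (d>10 and d<15 and max(-x[1] for x in log)<.8): break
print(log[::3],log[-4:],read_ee_pos(),read_wrist_force(),read_clock()); snap("wrist","d2"); snap("side","d2s")
E
python3 -c "
import cv2,numpy as np
a=cv2.imread('pics/d2.png');b=cv2.imread('pics/d2s.png')[100:350,190:430]
cv2.imwrite('pics/d2m.png',np.vstack([cv2.resize(a,(480,300)),cv2.resize(b,(288,300))[:, :] if 0 else cv2.copyMakeBorder(cv2.resize(b,(288,300)),0,0,0,192,cv2.BORDER_CONSTANT)]))"
```

```text
gap 0.26101637677904377
[(-45, 0.4), (-30, -0.2), (-15, 0.5), (0, -0.6), (15, 0.2), (30, 0.3), (45, 0.0), (60, 0.3), (75, -0.3), (90, -0.2), (99, -0.7), (105, 0.3), (111, 0.1), (117, 0.1), (123, -0.5), (129, -14.3)] [(125, 0.3), (127, -4.2), (129, -14.3), (131, -24.7)] [597.5  24.5  29.3] [-24.7  -0.9  15. ] 101.7833
```

View pics/d2m.png

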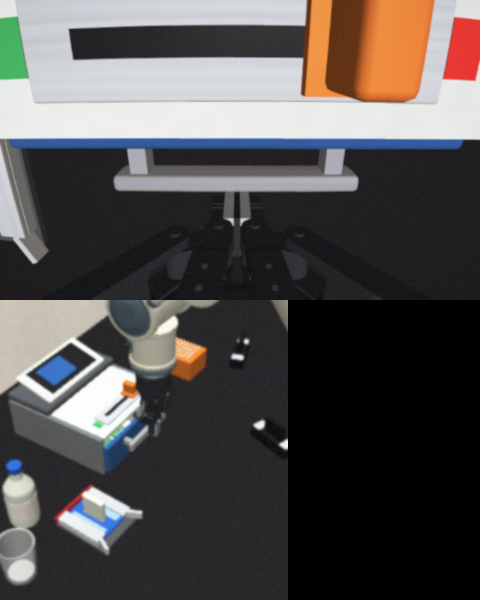

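The drawer front is flush under the roof (blue strip at row 144), stalled at 25 N after about 137 mm of travel: shut. The side view shows the carrier still home. Now the lock, pushed from its red-mark side.

Run:
```python
from h import *
np.set_printoptions(precision=1,suppress=True)
u=np.array([np.cos(LY),np.sin(LY)]); n=np.array([-u[1],u[0]])
p=read_ee_pos(); move_l([*(p[:2]-30*u),30],speed=60); lift(200)
L=np.array([684.2,-13.]); d=-60
move_pose([*(L+d*n),200],down(LY)); move_l([*(L+d*n),103],speed=100); print("down",read_wrist_force(),read_ee_pos())
log=[]
while d<85:
    d+=5 if d<20 else 2
    move_l([*(L+d*n),103],speed=60 if d<20 else 30); f=read_wrist_force(); a=f[:2]@n; log.append((d,float(round(a,1))))
    if a<-14: break
print(log[::3],log[-4:],read_ee_pos(),read_wrist_force(),read_clock())
p=read_ee_pos(); move_l([*(p[:2]-8*n),103],speed=60); lift(200)
move_pose([620,10,330],down(0)); sleep(.3); c,im=snap("wrist","l1"); print(read_clock())
print("lock",[rect(plane(c,k,140))[0] for k in blobs(mask(im,*ORANGE),200)])
```

```text
down [-0.4 -0.1  0.8] [683.8 -73.1 103.7]
[(-55, -0.6), (-40, 0.1), (-25, -0.1), (-10, 0.1), (5, -0.1), (20, -0.3), (26, -0.4), (32, -0.5), (38, -0.2), (44, -0.5), (50, -0.1), (56, -4.2)] [(54, -1.3), (56, -4.2), (58, -12.9), (60, -22.8)] [685.1  44.2 103. ] [ -0.8 -22.8   1. ] 114.725
116.85
lock [array([686.8,  59.2], dtype=float32), array([ 713.8, -242.2], dtype=float32)]
```

View pics/l1.png

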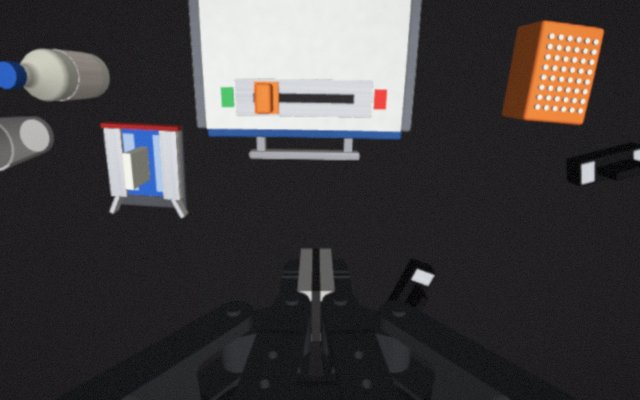

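The lock sits at the green mark (265,97), the drawer is shut, the carrier is against the red stop (140,165), and bottle, beaker and tip box look undisturbed. Handing in.

```bash
python3 -c "
from cell import *
print(close_job(),read_clock())"
```

```text
the job is handed in; nothing more can be done
the job is handed in; nothing more can be done
```

I handed the job in at about 117 s of the 210 s limit: the three green cartridges present are flat in lanes 1, 2 and 4, the carrier is home against the red stop, the drawer is shut, and the lock was then slid to the green mark; the result was not shown to me.

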